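Rack the day's sample bananas by age colour

ROBOT

A 6-joint arm with a two-finger parallel gripper is mounted at the origin on the work surface. World frame = base frame: x ahead of the robot, y to its left, z up, the work surface at z = 0. Lengths are in m, angles in rad, forces in N, time in s.
With the tool pointing down it reaches from about 0.275 to 0.775 m from the base axis. Payload 14.6 kg.
Tool frame: the origin (TCP) lies at the very end of the fingers, on their centre line; the grasp point (between the pads) lies 19 mm behind it; z points along the fingers, y is the line along which they close (so a half turn about z gives the same grasp; the last joint's range is limited). The gripper opens to 85 mm and grips with 20 to 120 N. Pads are 22 mm wide; open, the fingers measure 114 mm over their backs; the gripper's body (76 mm by 85 mm) begins 54 mm behind the grasp point. The pads swing forward as they close: fully open they stand 13 mm farther back than shut.
Start: joints at [-1.287, 0.263, -0.048, 1.259, 0, 1.415], TCP at [0.223, -0.475, 0.231] pointing down, gripper open.
Joint ranges: [-2.65, 2.65], [-0.89, 1.7], [-1.18, 1.37], [-2.13, 2.11], [-1.35, 1.29], [-3.14, 3.14]. Speed limits (rad/s): [1.89, 1.89, 2.57, 2.79, 3.14, 3.14].

INTERFACE

Orientations are given as a rotation vector (axis times angle).
In Python, from station import robot, viewer gives the robot as it stands. The module is installed in compiled form; this text tells all that it offers.
- The arm moves only by the shell command python3 -m handwheel 'ROWS' [FORCE]. ROWS is JSON, one flat list of numbers, 7 for each row, row after row: the closure in counts, from 0 (fully open) to 255 (shut), then the shift along the tool's x, y, z in mm, then the turn, a rotation vector about the tool's x, y, z in rad. In form: [fingers, tx, ty, tz, wx, wy, wz, fingers, tx, ty, tz, wx, wy, wz, ...]. A call has 1 to 10 rows; each row is the pose to reach, as a shift and turn from the pose commanded when the call began, along the tool's axes at that moment; what a row does not reach only later rows make up. A row lasts 1/8 s, in which the tool goes at most 62.5 mm and 10.7 degrees, less where a joint would pass 70% of its speed; a pose out of reach is approached as far as the arm can. A call with a gripper value outside its range is refused whole. The fingers move at their own pace and stop on an object; FORCE is the grip in N (left out, the last holds). Time passes only in rows, so rows that repeat a pose let the fingers close. It gives the time, the measured TCP pose, the force, the opening and the grip force at its end, in the units of the state.
- robot.get_obs(): the state, without advancing time (a new reading comes with each control period).
- viewer.read_camera(name): name is "scene" or "top" or "wrist"; returns the picture (384x512x3 uint8, red, green, blue); there is no depth.
- viewer.get_calibration(name): a dict with "mtx" (3x3 intrinsics, pixels), "D" ([k1, k2, p1, p2, k3] as OpenCV has them; the pictures are not rectified), "origin" and "attitude" of the camera in the world. Camera axes: x right, y up, looking along -z (the intrinsics and any distortion apply to the point x, -y, -z); pixel columns grow to the right and rows downward; lengths in m; the calibration is good to about 2 mm. A picture is of the moment at which its call begins: read the wrist's pose just before it. get_calibration takes no time and is no camera call; for the wrist camera it gives the pose at the moment of the call.
- robot.finish_job(): hands the job in; it is judged then, once.
The state is a dict: "time": time; "joint_positions": joint angles; "dq": joint speeds; "tau": joint torques, N m; "tool_pos": TCP position; "eef_rot": TCP orientation; "force": force on the tool from outside, world axes, zero at the start; "torque": the same for the moment, N m; "finger_gap": opening from 0.0 (shut) to 1.0 (fully open); "finger_force": force on a finger pad.
Only numpy, scipy, OpenCV 4.12 (cv2) and the standard library are available. Lean on these libraries where they do the work, as an engineer would, in place of code of your own. Each camera call takes 0.05 s, during which the arm holds its last target. There are 200 camera calls.

TASK

Move the row of four sample bananas from the steel draining rack across to the holding rack, so that the row there follows the order of its coloured tags: each banana lies in the cradle whose tag has the colour of its tape band, straight along the cradle on both rails, curved side down (either end may point to the tag). Set each one down gently, never letting it drop since green fruit bruises, and leave the sticker roll and the caliper where they are.

Things in the scene. Friction and masses are not known exactly. Their poses are not given: they have to be found in the camera images.
- banana_red_mid (a point): Middle of the green banana with a red tape band (22 mm wide, on its stem half). Curved, 200 mm long, 36 mm thick; the point is on its centreline, 18 mm above its underside. Own x runs to the stem, y across (the way to pinch), z up while curved side down. All four start side by side, 84 mm apart, in random order in a fixed steel draining rack 360 x 200 mm.
- banana_blue_mid (a point): Middle of the green banana with a blue tape band (22 mm wide, on its stem half). Curved, 200 mm long, 36 mm thick; the point is on its centreline, 18 mm above its underside. Own x runs to the stem, y across (the way to pinch), z up while curved side down. In the draining rack two wire rails cross under it 58 mm either side of the middle; between them its sides are free, the drip tray is 39 mm below.
- banana_yellow_mid (a point): Middle of the green banana with a yellow tape band (22 mm wide, on its stem half). Curved, 200 mm long, 36 mm thick; the point is on its centreline, 18 mm above its underside. Own x runs to the stem, y across (the way to pinch), z up while curved side down. Both ends curve up: flower end 32 mm, stem tip 43 mm above this point.
- banana_white_mid (a point): Middle of the green banana with a white tape band (22 mm wide, on its stem half). Curved, 200 mm long, 36 mm thick; the point is on its centreline, 18 mm above its underside. Own x runs to the stem, y across (the way to pinch), z up while curved side down. Rigid; each weighs 130 to 200 g and balances at its middle.
- seat_red (a point): Seat of the grey cradle with the red tag: where a banana's middle is when it lies properly on the cradle's two cross rails (58 mm either side of the point). Own x runs along the cradle to the tag, z up. The four cradles are fixed in random order, 84 mm apart, in the dark holding rack, left or right of the draining rack.
- seat_blue (a point): Seat of the grey cradle with the blue tag: where a banana's middle is when it lies properly on the cradle's two cross rails (58 mm either side of the point). Own x runs along the cradle to the tag, z up. Each rail has a V trough that centres the banana: floor 24 mm wide, 8 mm below the point, horns 72 mm apart, 10 mm above it.
- seat_yellow (a point): Seat of the grey cradle with the yellow tag: where a banana's middle is when it lies properly on the cradle's two cross rails (58 mm either side of the point). Own x runs along the cradle to the tag, z up. Between the rails it is open, down to a base plate 35 mm below the point.
- seat_white (a point): Seat of the grey cradle with the white tag: where a banana's middle is when it lies properly on the cradle's two cross rails (58 mm either side of the point). Own x runs along the cradle to the tag, z up. The cradle is 150 x 80 mm; its tag is a sloping plate 66 x 34 mm, 90 mm from the point.
- label_roll: bystander: roll of fruit stickers lying flat, white and blue, 72 mm across, 27 mm high; origin at the centre of its underside. Beyond the racks.
- caliper: bystander: steel caliper with black slider lying flat, 225 mm long, 12 mm high; origin at the middle of its beam, on the table. Beyond the racks.

How it is judged:
At the end, for the whole second after the job is handed in: Each banana's middle is within 15 mm horizontally and 9 mm in height of the seat of the cradle of its own colour, its length within 0.2 rad of the cradle's, curved side down (upright within 0.6 rad), at rest (horizontal distance between banana_red_mid and seat_red below 0.015 m and z of banana_red_mid in the frame of seat_red between -0.009 and 0.009 m and angle between the x axis of banana_red_mid and the x axis of seat_red, either way round below 0.2 rad and angle between each of banana_red_mid, banana_blue_mid, banana_yellow_mid, banana_white_mid's own z axis and vertical below 0.6 rad and linear speed of each of banana_red, banana_blue, banana_yellow, banana_white below 0.02 m/s and horizontal distance between banana_blue_mid and seat_blue below 0.015 m and z of banana_blue_mid in the frame of seat_blue between -0.009 and 0.009 m and angle between the x axis of banana_blue_mid and the x axis of seat_blue, either way round below 0.2 rad and horizontal distance between banana_yellow_mid and seat_yellow below 0.015 m and z of banana_yellow_mid in the frame of seat_yellow between -0.009 and 0.009 m and angle between the x axis of banana_yellow_mid and the x axis of seat_yellow, either way round below 0.2 rad and horizontal distance between banana_white_mid and seat_white below 0.015 m and z of banana_white_mid in the frame of seat_white between -0.009 and 0.009 m and angle between the x axis of banana_white_mid and the x axis of seat_white, either way round below 0.2 rad); the robot touches nothing.
It fails at once if a banana is dropped (falls free from more than about 25 mm) ((contact force between the fingers and banana_red below 0.05 N and linear speed of banana_red above 0.7 m/s) or (contact force between the fingers and banana_blue below 0.05 N and linear speed of banana_blue above 0.7 m/s) or (contact force between the fingers and banana_yellow below 0.05 N and linear speed of banana_yellow above 0.7 m/s) or (contact force between the fingers and banana_white below 0.05 N and linear speed of banana_white above 0.7 m/s)).
It fails at once if the sticker roll is pushed more than 25 mm (distance of label_roll from where it was at the start of the episode above 0.025 m).
It fails at once if the caliper is pushed more than 25 mm (distance of caliper from where it was at the start of the episode above 0.025 m).
It also fails if it takes over 96 s, if anything falls off the work surface, if the arm or the gripper's body presses on something with over 40 N, if the wrist force passes 120 N, or if a joint passes its speed limit or range.

## Working session

There is one attempt and no reset: what is moved stays moved. The work goes in short steps, Python scripts to look and compute and a shell command to move; the robot and the scene stay as the last step left them, time stands still between calls to the robot, and variables do not carry over. Pictures are saved under pics/ and viewed, at most 14 in all, crops included, and the job is handed in when it is done.

```bash
mkdir -p pics; python3 - <<'E'
from station import robot, viewer
import cv2
for n in ("top","scene"):
    im=viewer.read_camera(n); cv2.imwrite(f"pics/{n}0.png",cv2.resize(im[:,:,::-1],(800,600),interpolation=cv2.INTER_CUBIC))
    print(viewer.get_calibration(n))
o=robot.get_obs(); print(o)
E
```

```text
{'mtx': array([[382.90248326,   0.        , 251.86738935],
       [  0.        , 382.90248326, 201.6101803 ],
       [  0.        ,   0.        ,   1.        ]]), 'D': array([-0.04109675,  0.        ,  0.        ,  0.        ,  0.        ]), 'origin': array([0.41676704, 0.02082473, 1.16890239]), 'attitude': array([ 0.1493308 , -0.15673085, -1.53785517])}
{'mtx': array([[479.27947792,   0.        , 260.83281957],
       [  0.        , 479.27947792, 185.98966608],
       [  0.        ,   0.        ,   1.        ]]), 'D': array([-0.20439364,  0.        ,  0.        ,  0.        ,  0.        ]), 'origin': array([1.54430129, 0.21532988, 0.84560041]), 'attitude': array([0.62461609, 0.79433637, 1.6222924 ])}
{'time': 0.1, 'joint_positions': array([-1.28728731e+00,  2.63487478e-01, -4.88379827e-02,  1.25939802e+00,
       -1.09206011e-06,  1.41550800e+00]), 'dq': array([-1.47853512e-03, -1.26689019e-03,  3.78350913e-04, -3.13601336e-04,
       -2.86020862e-04,  6.17497464e-05]), 'tau': array([ 3.37207392e-03, -6.38576889e+01,  3.85062110e+01,  9.92113928e-03,
       -4.31576439e-05, -1.75741422e-05]), 'tool_pos': array([ 0.22298252, -0.47504052,  0.23087979]), 'eef_rot': array([-3.06538096e+00, -6.83543494e-01,  9.49886505e-05]), 'force': array([ 0.69053359,  0.59900476, -0.55520645]), 'torque': array([-0.00168714, -0.01028995,  0.0125691 ]), 'finger_force': 0.0, 'finger_gap': 1.0026968729034764}
```

View pics/top0.png

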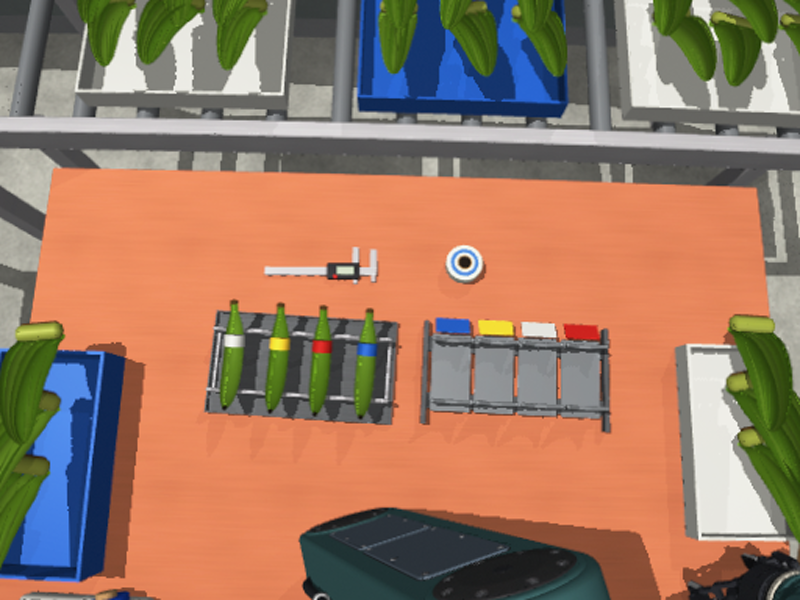

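View pics/scene0.png

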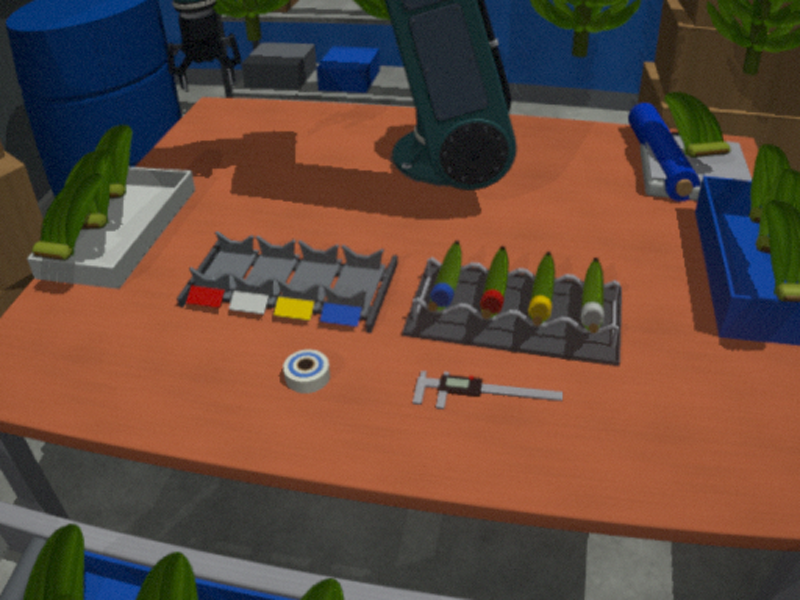

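Top view: bananas left to right are white, yellow, red, blue (800-px columns 232–368, rows 300–415). Cradle tags left to right are blue, yellow, white, red (columns 453–580, row ~330). The scene view confirms this. I'll enlarge both for measuring.

```bash
python3 - <<'E'
import cv2
from station import viewer
a=viewer.read_camera("top")[185:285,125:400,::-1]
b=viewer.read_camera("scene")[140:240,110:410,::-1]
a=cv2.resize(a,(792,288),interpolation=cv2.INTER_CUBIC); b=cv2.resize(b,(792,264),interpolation=cv2.INTER_CUBIC)
cv2.imwrite("pics/crop.png",cv2.vconcat([a,b]))
E
```

```text
(no output)
```

View pics/crop.png

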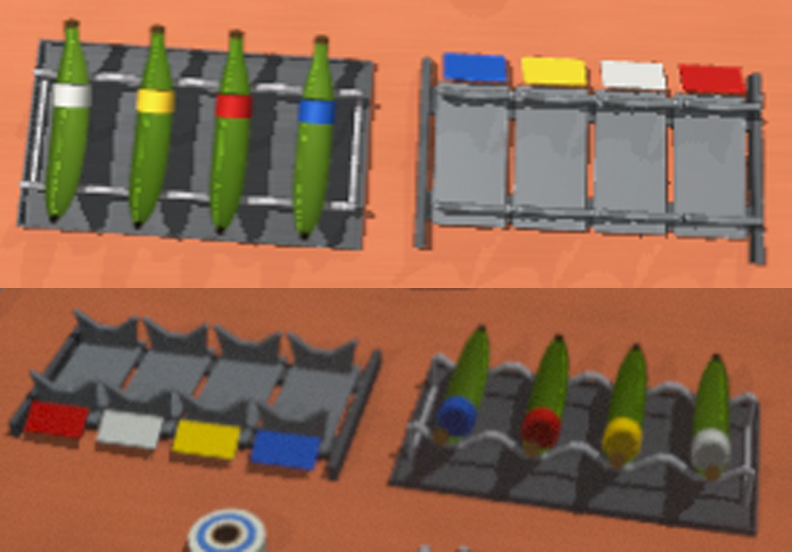

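```bash
cat >h.py <<'E'
import numpy as np,cv2
from scipy.spatial.transform import Rotation as R
def ray(cal,p):
    u=cv2.undistortPoints(np.array([[p]],float),cal["mtx"],cal["D"])[0,0]
    d=R.from_rotvec(cal["attitude"]).apply([u[0],-u[1],-1]); return np.array(cal["origin"]),d/np.linalg.norm(d)
def onz(cal,p,z):
    o,d=ray(cal,p); return o+d*(z-o[2])/d[2]
def tri(c1,p1,c2,p2):
    o1,d1=ray(c1,p1);o2,d2=ray(c2,p2)
    s=np.linalg.lstsq(np.c_[d1,-d2],o2-o1,rcond=None)[0]
    a,b=o1+s[0]*d1,o2+s[1]*d2; return (a+b)/2,np.linalg.norm(a-b)
E
python3 - <<'E'
from h import *
from station import viewer
np.set_printoptions(precision=4,suppress=True)
T=viewer.get_calibration("top");S=viewer.get_calibration("scene")
t=lambda p:(p[0]/2.88+125-.33,p[1]/2.88+185-.33); s=lambda p:(p[0]/2.64+110-.31,(p[1]-288)/2.64+140-.31)
tags=dict(blue=((476,68),(286,450)),yellow=((554,71),(207,441)),white=((633,75),(130,432)),red=((712,79),(57,420)))
for k,(a,b) in tags.items(): print("tag",k,*tri(T,t(a),S,s(b)))
ban=dict(white=((72,24),(54,218),(716,356)),yellow=((157,30),(138,225),(637,347)),red=((236,35),(221,230),(559,337)),blue=((321,41),(305,235),(482,329)))
for k,(a,f,b) in ban.items():
    print(k,"flower",*tri(T,t(f),S,s(b)))
    A=onz(T,t(a),.045+.041);F=onz(T,t(f),.045+.032); print("   mid",(A+F)[:2]/2,"len",np.linalg.norm(A-F),"ang",np.arctan2(*(A-F)[[1,0]]))
for n,p in dict(bl=(430,222),bl_r=(506,226),r_r=(745,236),r_l=(670,233)).items(): print(n,onz(T,t(p),.008))
E
```

```text
tag blue [ 0.6264 -0.0977  0.0232] 0.0005196921744961171
tag yellow [ 0.6257 -0.1809  0.0225] 0.00040866024243295406
tag white [ 0.6241 -0.2655  0.0212] 0.0009843771614891546
tag red [ 0.6216 -0.349   0.0239] 0.000813680207014517
white flower [0.4556 0.3227 0.0672] 0.0010449979455212284
   mid [0.5518 0.318 ] len 0.1934961574124206 ang -0.02642749582529309
yellow flower [0.4513 0.2396 0.0653] 0.00033594645201753256
   mid [0.5478 0.2334] len 0.19412599523043003 ang -0.041954329336155914
red flower [0.4488 0.1569 0.0665] 0.00042310914310721723
   mid [0.5451 0.1528] len 0.193620917132015 ang -0.03194176629056321
blue flower [0.4463 0.0741 0.0654] 2.5215792034374635e-05
   mid [0.542  0.0689] len 0.19252542663958838 ang -0.04837977354223376
bl [ 0.4647 -0.0529  0.008 ]
bl_r [ 0.4627 -0.1322  0.008 ]
r_r [ 0.4583 -0.3833  0.008 ]
r_l [ 0.4596 -0.3041  0.008 ]
```

```bash
python3 -m handwheel '[75,60,-19,-30,0,0,-0.18, 75,120,-38,-60,0,0,-0.36, 75,180,-57,-80,0,0,-0.54, 75,240,-76,-80,0,0,-0.72, 75,300,-95,-80,0,0,-0.9, 75,359,-113,-80,0,0,-1.08, 75,359,-113,-80,0,0,-1.26, 75,359,-113,-80,0,0,-1.44, 75,359,-113,-80,0,0,-1.62, 75,359,-113,-80,0,0,-1.8]' 30 && python3 -m handwheel '[75,0,0,0,0,0,-0.18, 75,0,0,0,0,0,-0.36, 75,0,0,0,0,0,-0.54, 75,0,0,0,0,0,-0.72, 75,0,0,0,0,0,-0.866, 75,0,0,0,0,0,-0.866]'
python3 - <<'E'
from station import robot,viewer
import cv2
print(viewer.get_calibration("wrist"))
im=viewer.read_camera("wrist"); cv2.imwrite("pics/w1.png",cv2.resize(im[:,:,::-1],(800,600),interpolation=cv2.INTER_CUBIC))
print(robot.get_obs()["joint_positions"])
E
```

```text
time: 1.45
tool_pos: [0.5001, -0.2203, 0.3111]
eef_rot: [-1.361, -2.831, -0.0]
force: [-0.6, 0.5, -0.2]
finger_gap: 0.706
finger_force: 0.0
time: 2.2
tool_pos: [0.5, -0.2204, 0.3112]
eef_rot: [-0.059, -3.141, -0.0]
force: [0.3, -0.8, -0.9]
finger_gap: 0.703
finger_force: 0.0
{'mtx': array([[309.30326382,   0.        , 252.14497742],
       [  0.        , 309.30326382, 192.3528819 ],
       [  0.        ,   0.        ,   1.        ]]), 'D': array([-0.0585928,  0.       ,  0.       ,  0.       ,  0.       ]), 'origin': array([ 0.41646423, -0.21847732,  0.45476337]), 'attitude': array([-0.26189807, -0.25225556,  1.51808757])}
[-5.64397085e-01  2.92752730e-01  2.09074553e-01  1.48735619e+00
 -2.35270834e-05 -5.24352871e-01]
```

View pics/w1.png

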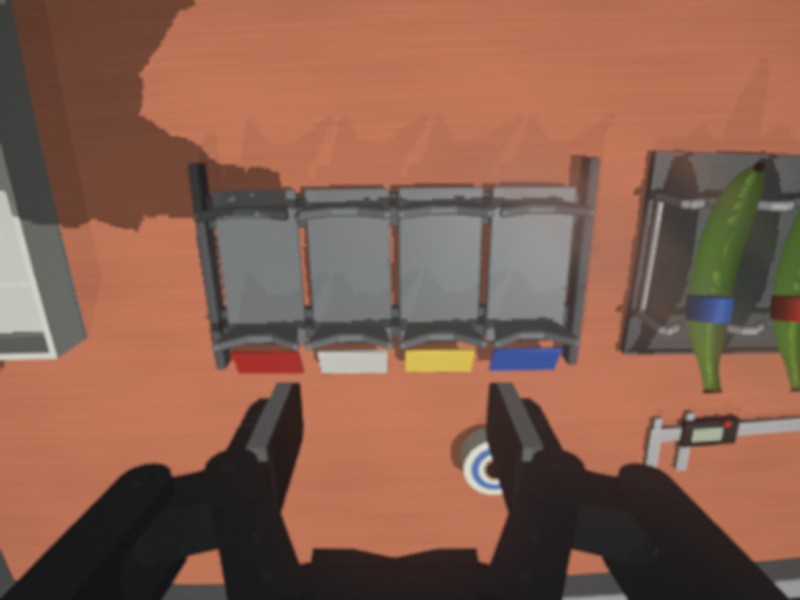

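Wrist view: four cradles with tag centres near (268,362), (354,362), (440,361) and (525,359) for red, white, yellow and blue. Their near plate edges sit at row ~188.

```bash
python3 - <<'E'
from h import *
from station import viewer
np.set_printoptions(precision=4,suppress=True)
W=viewer.get_calibration("wrist"); f=lambda p:(p[0]*.64-.2,p[1]*.64-.2)
P=[]
for k,t,e in (("red",(268,362),(256,190)),("white",(354,362),(346,188)),("yellow",(440,361),(439,187)),("blue",(525,359),(532,187))):
    a=onz(W,f(t),.0227)[:2]; b=onz(W,f(e),.006)[:2]; d=np.array([1,-.019])
    print(k,a,b,"seat by tag",a-.09*d,"by edge",b+.075*d)
E
```

```text
red [ 0.6231 -0.352 ] [ 0.4573 -0.3468] seat by tag [ 0.5331 -0.3503] by edge [ 0.5323 -0.3482]
white [ 0.6263 -0.2666] [ 0.4593 -0.2641] seat by tag [ 0.5363 -0.2648] by edge [ 0.5343 -0.2655]
yellow [ 0.6286 -0.1816] [ 0.4618 -0.1793] seat by tag [ 0.5386 -0.1798] by edge [ 0.5368 -0.1807]
blue [ 0.63   -0.0972] [ 0.4647 -0.0941] seat by tag [ 0.54   -0.0955] by edge [ 0.5397 -0.0955]
```

```bash
python3 -m handwheel '[75,-6,58,20,0,0,0, 75,-12,116,40,0,0,0, 75,-18,174,60,0,0,0, 75,-25,232,80,0,0,0, 75,-31,291,111,0,0,0, 75,-31,291,111,0,0,0, 75,-31,291,111,0,0,0]'
python3 - <<'E'
from station import robot,viewer
import cv2
im=viewer.read_camera("wrist"); cv2.imwrite("pics/w2.png",cv2.resize(im[:,:,::-1],(800,600),interpolation=cv2.INTER_CUBIC))
E
```

```text
time: 3.12
tool_pos: [0.5417, 0.0692, 0.2004]
eef_rot: [-0.06, -3.141, 0.0]
force: [0.2, -0.8, -0.1]
finger_gap: 0.711
finger_force: 0.0
```

View pics/w2.png

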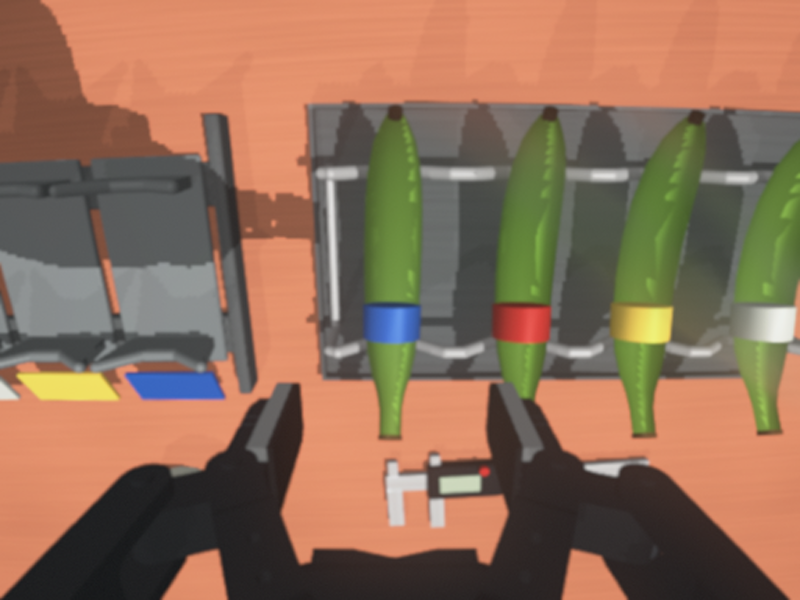

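Wrist view over the drain rack: blue tips at (396,113)/(389,437), yellow tips at (696,117)/(643,436), red flower end at (550,114) and white stem end at (768,432).

```bash
python3 - <<'E'
from h import *
from station import viewer
np.set_printoptions(precision=4,suppress=True)
W=viewer.get_calibration("wrist"); f=lambda p:(p[0]*.64-.2,p[1]*.64-.2)
for zm in (.040,.044):
  for k,a,b in (("blue",(396,113),(389,437)),("yellow",(696,117),(643,436))):
    F=onz(W,f(a),zm+.030)[:2];S=onz(W,f(b),zm+.041)[:2]; d=S-F; print(zm,k,F,S,(F+S)/2,np.hypot(*d),np.arctan2(d[1],d[0]))
  print("red F",onz(W,f((550,114)),zm+.03)[:2],"white S",onz(W,f((768,432)),zm+.041)[:2])
E
```

```text
0.04 blue [0.4463 0.0719] [0.6405 0.0601] [0.5434 0.066 ] 0.19447613538072533 -0.06071581532681341
0.04 yellow [0.4524 0.2359] [0.6477 0.2255] [0.5501 0.2307] 0.19567019576382877 -0.05321294826787677
red F [0.4494 0.1546] white S [0.6503 0.3123]
0.044 blue [0.4465 0.0719] [0.6377 0.0603] [0.5421 0.0661] 0.19152901512348583 -0.060717562759552174
0.044 yellow [0.4524 0.2335] [0.6449 0.2231] [0.5487 0.2283] 0.19270661769149705 -0.053733642180838696
red F [0.4496 0.1533] white S [0.6474 0.3086]
```

```bash
python3 -m handwheel '[75,0,-2,50,0,0,0, 75,0,-2,100,0,0,0, 75,0,-2,140,0,0,0, 75,0,-2,165,0,0,0, 75,0,-2,178,0,0,0, 200,0,-2,178,0,0,0, 200,0,-2,178,0,0,0, 200,0,-2,178,0,0,0, 200,0,-2,178,0,0,0]' 40; python3 -m handwheel '[200,0,0,-5,0,0,0,200,0,0,-20,0,0,0,200,0,0,-50,0,0,0,200,0,0,-90,0,0,0,200,0,0,-110,0,0,0,200,0,0,-110,0,0,0]'
```

```text
time: 4.3
tool_pos: [0.5423, 0.0671, 0.0231]
eef_rot: [0.058, 3.139, -0.001]
force: [1.2, -1.0, 4.9]
finger_gap: 0.404
finger_force: 40.3
time: 5.05
tool_pos: [0.5424, 0.0673, 0.1341]
eef_rot: [0.058, 3.138, 0.0]
force: [0.4, 0.1, -1.8]
finger_gap: 0.404
finger_force: 40.0
```

```bash
python3 -m handwheel '[200,-1,-30,0,0,0,-0.02,200,-2,-80,0,0,0,-0.02,200,-3,-130,0,0,0,-0.02,200,-3,-163,0,0,0,-0.02,200,-3,-163,0,0,0,-0.02,200,-3,-163,35,0,0,-0.02,200,-3,-163,65,0,0,-0.02,200,-3,-163,88,0,0,-0.02,200,-3,-163,98,0,0,-0.02,200,-3,-163,98,0,0,-0.02]'; python3 -m handwheel '[200,0,0,5,0,0,0,200,0,0,9,0,0,0,200,0,0,11,0,0,0,200,0,0,11,0,0,0]'
python3 - <<'E'
from station import viewer
import cv2
im=viewer.read_camera("scene")[120:250,100:300]; cv2.imwrite("pics/s1.png",cv2.resize(im[:,:,::-1],(800,520),interpolation=cv2.INTER_CUBIC))
E
```

```text
time: 6.3
tool_pos: [0.5383, -0.095, 0.0339]
eef_rot: [-0.025, -3.141, -0.001]
force: [-0.1, -0.3, -2.0]
finger_gap: 0.408
finger_force: 40.4
time: 6.8
tool_pos: [0.5415, -0.0956, 0.027]
eef_rot: [0.026, 3.134, -0.001]
force: [-6.3, 8.2, 49.0]
finger_gap: 0.403
finger_force: 51.0
```

View pics/s1.png

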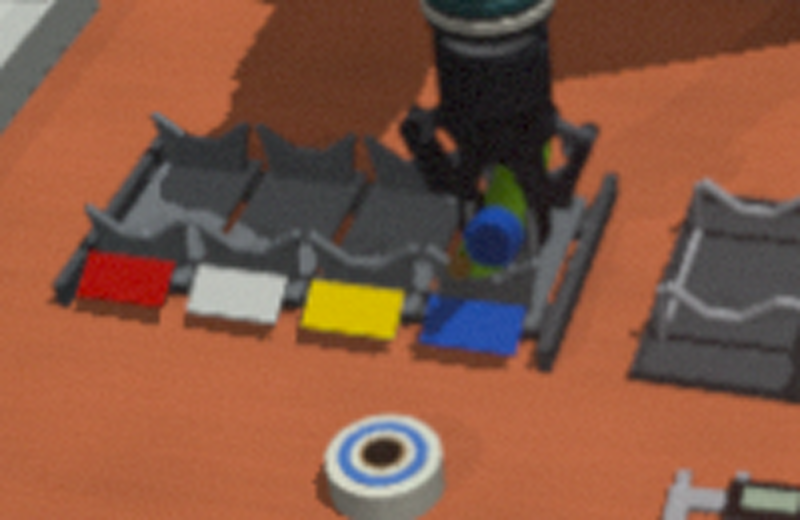

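Blue banana sits in the blue cradle (tape at (495,235), above the tag). The 49 N shows it is fully seated, so I'll ease up, release and check.

```bash
python3 -m handwheel '[200,0,0,-4,0,0,0,200,0,0,-5,0,0,0]'; python3 -m handwheel '[140,0,0,0,0,0,0,100,0,0,0,0,0,0,80,0,0,0,0,0,0,75,0,0,0,0,0,0,75,0,0,-20,0,0,0,75,0,0,-60,0,0,0,75,0,0,-110,0,0,0,75,0,0,-120,0,0,0]'
python3 - <<'E'
from station import viewer
import cv2
a=viewer.read_camera("top")[185:285,255:400]; b=viewer.read_camera("scene")[120:250,100:300]
cv2.imwrite("pics/s2.png",cv2.hconcat([cv2.resize(x[:,:,::-1],(400,s),interpolation=cv2.INTER_CUBIC) for x,s in((a,276),(b,276))]))
E
```

```text
time: 7.1
tool_pos: [0.5388, -0.0957, 0.0287]
eef_rot: [0.026, 3.141, -0.0]
force: [0.5, 0.2, -1.6]
finger_gap: 0.409
finger_force: 46.0
time: 8.1
tool_pos: [0.5399, -0.0962, 0.1512]
eef_rot: [0.026, 3.137, -0.002]
force: [0.2, 0.2, -0.3]
finger_gap: 0.707
finger_force: 0.0
```

View pics/s2.png

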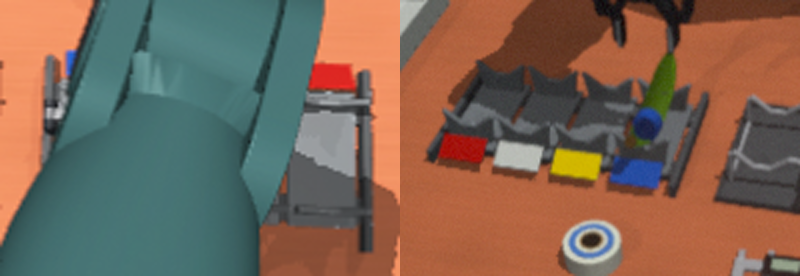

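Blue lies properly in its cradle. Next is red.

```bash
python3 -m handwheel '[75,0,50,0,0,0,0.025,75,0,110,0,0,0,0.025,75,-1,170,0,0,0,0.025,75,-1,225,0,0,0,0.025,75,-1,246,0,0,0,0.025,75,-1,246,30,0,0,0.025,75,-1,246,70,0,0,0.025,75,-1,246,105,0,0,0.025,75,-1,246,123,0,0,0.025,75,-1,246,126,0,0,0.025]'; python3 -m handwheel '[75,0,0,0,0,0,0,200,0,0,0,0,0,0,200,0,0,0,0,0,0,200,0,0,0,0,0,0,200,0,0,0,0,0,0,200,0,0,-8,0,0,0,200,0,0,-40,0,0,0,200,0,0,-85,0,0,0,200,0,0,-110,0,0,0,200,0,0,-110,0,0,0]' 40
```

```text
time: 9.45
tool_pos: [0.5421, 0.1499, 0.02]
eef_rot: [-0.066, -3.137, 0.001]
force: [-0.5, -0.2, 0.7]
finger_gap: 0.706
finger_force: 0.0
time: 10.7
tool_pos: [0.5446, 0.1503, 0.134]
eef_rot: [0.065, 3.138, 0.001]
force: [0.8, -0.9, -2.4]
finger_gap: 0.403
finger_force: 40.3
```

```bash
python3 -m handwheel '[200,-1,-30,0,0,0,-0.01,200,-2,-85,0,0,0,-0.02,200,-3,-145,0,0,0,-0.02,200,-4,-205,0,0,0,-0.02,200,-5,-265,0,0,0,-0.02,200,-6,-325,0,0,0,-0.02,200,-7,-385,0,0,0,-0.02,200,-8,-445,0,0,0,-0.02,200,-9,-485,0,0,0,-0.02,200,-9,-499,0,0,0,-0.02]'; python3 -m handwheel '[200,0,0,0,0,0,0,200,0,0,35,0,0,0,200,0,0,70,0,0,0,200,0,0,90,0,0,0,200,0,0,100,0,0,0,200,0,0,103,0,0,0,200,0,0,103,0,0,0]'
```

```text
time: 11.95
tool_pos: [0.5311, -0.3506, 0.1305]
eef_rot: [-0.038, -3.14, -0.002]
force: [-0.1, -0.1, -2.7]
finger_gap: 0.402
finger_force: 40.5
time: 12.82
tool_pos: [0.5319, -0.3468, 0.0315]
eef_rot: [0.032, 3.141, 0.001]
force: [-9.3, 11.8, 26.6]
finger_gap: 0.405
finger_force: 44.5
```

```bash
python3 -m handwheel '[200,0,0,-5,0,0,0,200,2,2,-5,0,0,0,200,2,2,-3,0,0,0,200,2,2,-1,0,0,0,200,2,2,0,0,0,0,200,2,2,0,0,0,0]'
```

```text
time: 13.58
tool_pos: [0.5299, -0.3465, 0.0312]
eef_rot: [0.034, 3.141, -0.001]
force: [-9.7, 8.6, 32.2]
finger_gap: 0.401
finger_force: 45.2
```

```bash
python3 -m handwheel '[200,0,0,-2,0,0,0,200,0,0,-3,0,0,0]'
python3 - <<'E'
from station import viewer
import cv2
a=viewer.read_camera("wrist")[60:340,100:420]; b=viewer.read_camera("scene")[140:220,100:240]
cv2.imwrite("pics/s3.png",cv2.hconcat([cv2.resize(x[:,:,::-1],(400,s),interpolation=cv2.INTER_CUBIC) for x,s in((a,300),(b,300))]))
E
```

```text
time: 13.82
tool_pos: [0.53, -0.3466, 0.0322]
eef_rot: [0.034, 3.141, 0.0]
force: [0.3, 1.3, -1.2]
finger_gap: 0.406
finger_force: 41.8
```

View pics/s3.png

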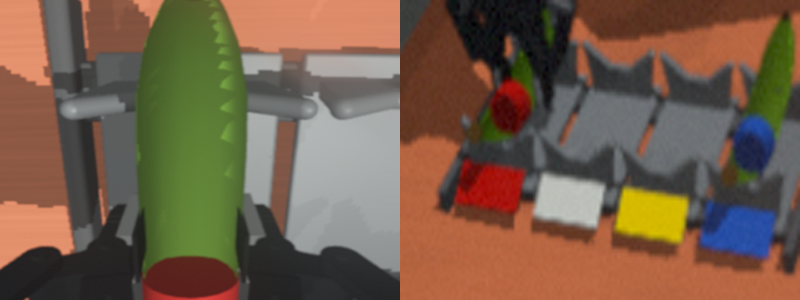

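Red is centred: horns at columns 65 and 315, banana centre ~190. It is just at contact height, so I release it and go for yellow.

```bash
python3 -m handwheel '[140,0,0,0,0,0,0,100,0,0,0,0,0,0,80,0,0,0,0,0,0,75,0,0,0,0,0,0,75,0,0,-20,0,0,0,75,0,0,-60,0,0,0,75,0,0,-110,0,0,0,75,0,0,-118,0,0,0,75,0,0,-118,0,0,0]'
```

```text
time: 15.05
tool_pos: [0.53, -0.3468, 0.1502]
eef_rot: [0.034, 3.141, -0.0]
force: [-0.5, -0.4, -0.8]
finger_gap: 0.709
finger_force: 0.0
```

```bash
python3 -m handwheel '[75,0,40,0,0,0,0.025,75,-1,100,0,0,0,0.025,75,-1,160,0,0,0,0.025,75,-2,220,0,0,0,0.025,75,-3,280,0,0,0,0.025,75,-3,340,0,0,0,0.025,75,-4,400,0,0,0,0.025,75,-4,460,0,0,0,0.025,75,-5,520,0,0,0,0.025,75,-5,579,0,0,0,0.025]'; python3 -m handwheel '[75,0,0,0,0,0,0,75,0,0,0,0,0,0]'
```

```text
time: 16.3
tool_pos: [0.5467, 0.2338, 0.1486]
eef_rot: [-0.073, -3.139, 0.001]
force: [1.1, -0.8, 0.5]
finger_gap: 0.707
finger_force: 0.0
time: 16.55
tool_pos: [0.5469, 0.2317, 0.1489]
eef_rot: [-0.073, -3.139, 0.001]
force: [0.3, 0.1, -0.4]
finger_gap: 0.706
finger_force: 0.0
```

```bash
python3 -m handwheel '[75,0,0,50,0,0,0,75,0,0,90,0,0,0,75,0,0,117,0,0,0,75,0,0,126,0,0,0,75,0,0,126,0,0,0,200,0,0,126,0,0,0,200,0,0,126,0,0,0,200,0,0,126,0,0,0,200,0,0,126,0,0,0]' 40
```

```text
time: 17.68
tool_pos: [0.5483, 0.232, 0.0254]
eef_rot: [0.074, 3.139, 0.0]
force: [-0.9, -2.3, 6.6]
finger_gap: 0.408
finger_force: 39.3
```

```bash
python3 -m handwheel '[200,0,0,-6,0,0,0,200,0,0,-40,0,0,0,200,0,0,-85,0,0,0,200,0,0,-110,0,0,0,200,-1,-30,-110,0,0,-0.01,200,-2,-85,-110,0,0,-0.025,200,-3,-145,-110,0,0,-0.025,200,-4,-205,-110,0,0,-0.025,200,-5,-265,-110,0,0,-0.025,200,-6,-310,-110,0,0,-0.025]'; python3 -m handwheel '[200,-1,-50,0,0,0,0,200,-1,-90,0,0,0,0,200,-1,-98,0,0,0,0,200,-1,-98,0,0,0,0]'
```

```text
time: 18.92
tool_pos: [0.5387, -0.0801, 0.1349]
eef_rot: [0.036, 3.141, -0.0]
force: [1.3, 0.4, -1.2]
finger_gap: 0.402
finger_force: 40.3
time: 19.42
tool_pos: [0.5378, -0.1758, 0.1344]
eef_rot: [-0.035, -3.141, -0.0]
force: [-0.2, -0.4, -1.6]
finger_gap: 0.405
finger_force: 40.3
```

```bash
python3 -m handwheel '[200,1,-3,20,0,0,0,200,1,-3,60,0,0,0,200,1,-3,88,0,0,0,200,1,-3,97,0,0,0,200,1,-3,100,0,0,0,200,1,-3,100,0,0,0]'
python3 - <<'E'
from station import viewer
import cv2
a=viewer.read_camera("wrist")[60:340,100:420]; b=viewer.read_camera("scene")[140:220,100:240]
cv2.imwrite("pics/s4.png",cv2.hconcat([cv2.resize(x[:,:,::-1],(400,s),interpolation=cv2.INTER_CUBIC) for x,s in((a,300),(b,300))]))
E
```

```text
time: 20.18
tool_pos: [0.5374, -0.1784, 0.0356]
eef_rot: [0.033, 3.14, -0.001]
force: [-0.5, 0.9, 0.6]
finger_gap: 0.402
finger_force: 40.7
```

View pics/s4.png

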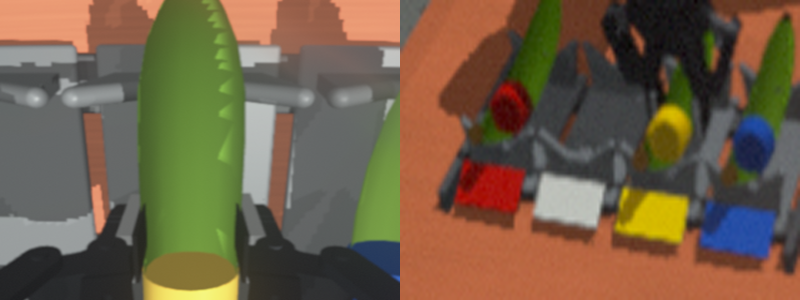

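Yellow is centred between its horns (columns 68/308, banana ~190) and starting to touch. I'll lower it slightly.

```bash
python3 -m handwheel '[200,0,0,1,0,0,0,200,0,0,2,0,0,0,200,0,0,2,0,0,0]'
```

```text
time: 20.65
tool_pos: [0.5378, -0.1788, 0.0348]
eef_rot: [0.033, 3.138, -0.001]
force: [-7.5, 7.2, 32.1]
finger_gap: 0.405
finger_force: 43.8
```

```bash
python3 -m handwheel '[200,0,0,-2,0,0,0,140,0,0,-2,0,0,0,100,0,0,-2,0,0,0,80,0,0,-2,0,0,0,75,0,0,-2,0,0,0,75,0,0,-22,0,0,0,75,0,0,-62,0,0,0,75,0,0,-110,0,0,0,75,0,0,-117,0,0,0,75,0,0,-117,0,0,0]'
```

```text
time: 21.9
tool_pos: [0.5369, -0.179, 0.1491]
eef_rot: [0.034, 3.141, -0.0]
force: [0.7, -0.2, -0.3]
finger_gap: 0.705
finger_force: 0.0
```

```bash
python3 -m handwheel '[75,0,40,0,0,0,0.025,75,-1,100,0,0,0,0.025,75,-1,160,0,0,0,0.025,75,-2,220,0,0,0,0.025,75,-2,280,0,0,0,0.025,75,-3,340,0,0,0,0.025,75,-3,400,0,0,0,0.025,75,-3,455,0,0,0,0.025,75,-3,494,0,0,0,0.025,75,-3,494,0,0,0,0.025]'
python3 - <<'E'
from station import viewer
from h import *
import cv2
W=viewer.get_calibration("wrist"); im=viewer.read_camera("wrist"); cv2.imwrite("pics/w5.png",cv2.resize(im[:,:,::-1],(800,600),interpolation=cv2.INTER_CUBIC))
E
```

```text
time: 23.15
tool_pos: [0.5496, 0.317, 0.1471]
eef_rot: [-0.069, -3.138, 0.001]
force: [-0.5, -1.8, 0.2]
finger_gap: 0.707
finger_force: 0.0
```

View pics/w5.png

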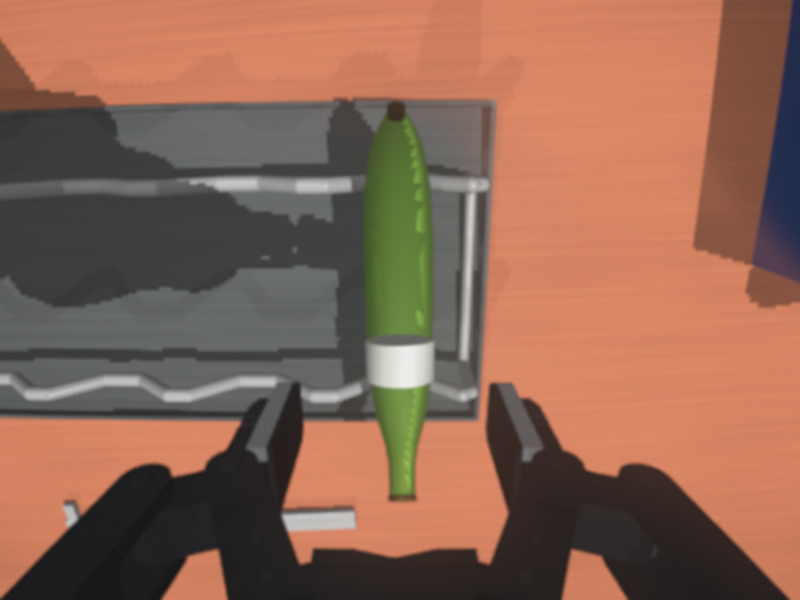

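White banana (tips at (397,110) and (402,497)) lies centred between the fingers. Grasping it.

```bash
python3 -m handwheel '[75,0,0,50,0,0,0,75,0,0,90,0,0,0,75,0,0,115,0,0,0,75,0,0,124,0,0,0,75,0,0,124,0,0,0,200,0,0,124,0,0,0,200,0,0,124,0,0,0,200,0,0,124,0,0,0,200,0,0,124,0,0,0]' 40;  python3 -m handwheel '[200,0,0,-6,0,0,0,200,0,0,-40,0,0,0,200,0,0,-85,0,0,0,200,0,0,-110,0,0,0,200,0,0,-110,0,0,0]'
```

```text
time: 24.32
tool_pos: [0.5513, 0.3151, 0.0264]
eef_rot: [0.073, 3.139, 0.001]
force: [-0.6, -0.5, 6.6]
finger_gap: 0.402
finger_force: 39.3
time: 24.95
tool_pos: [0.5515, 0.3153, 0.1372]
eef_rot: [0.073, 3.138, 0.002]
force: [-0.0, -0.1, -2.6]
finger_gap: 0.403
finger_force: 40.3
```

```bash
python3 -m handwheel '[200,-1,-40,0,0,0,-0.01,200,-2,-100,0,0,0,-0.025,200,-3,-160,0,0,0,-0.025,200,-4,-220,0,0,0,-0.025,200,-5,-280,0,0,0,-0.025,200,-6,-340,0,0,0,-0.025,200,-7,-400,0,0,0,-0.025,200,-8,-460,0,0,0,-0.025,200,-9,-520,0,0,0,-0.025,200,-10,-560,0,0,0,-0.025]'; python3 -m handwheel '[200,0,-18,0,0,0,0,200,0,-18,0,0,0,0,200,0,-18,20,0,0,0,200,0,-18,60,0,0,0,200,0,-18,85,0,0,0,200,0,-18,93,0,0,0,200,0,-18,96,0,0,0,200,0,-18,96,0,0,0]'
python3 - <<'E'
from station import viewer
import cv2
a=viewer.read_camera("wrist")[60:340,100:420]; b=viewer.read_camera("scene")[140:220,100:240]
cv2.imwrite("pics/s6.png",cv2.hconcat([cv2.resize(x[:,:,::-1],(400,s),interpolation=cv2.INTER_CUBIC) for x,s in((a,300),(b,300))]))
E
```

```text
time: 26.2
tool_pos: [0.5334, -0.2472, 0.1339]
eef_rot: [-0.037, -3.14, -0.001]
force: [0.7, 0.5, -1.5]
finger_gap: 0.404
finger_force: 40.4
time: 27.2
tool_pos: [0.5345, -0.2628, 0.0401]
eef_rot: [0.034, 3.14, -0.001]
force: [0.2, -0.5, -1.2]
finger_gap: 0.405
finger_force: 40.5
```

View pics/s6.png

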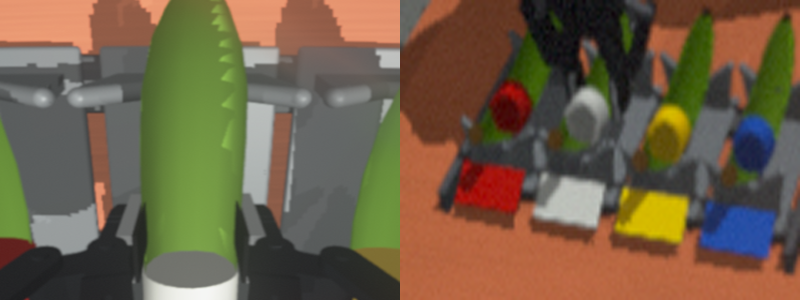

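White is centred over its cradle (horns at columns 78/305, banana ~193). I'll lower the last few mm.

```bash
python3 -m handwheel '[200,0,0,2,0,0,0,200,0,0,4,0,0,0,200,0,0,5,0,0,0,200,0,0,5,0,0,0]'
```

```text
time: 27.8
tool_pos: [0.5345, -0.2632, 0.036]
eef_rot: [0.034, 3.14, -0.002]
force: [-4.9, 4.4, 24.1]
finger_gap: 0.404
finger_force: 43.1
```

```bash
python3 -m handwheel '[200,0,0,-1,0,0,0,140,0,0,-1,0,0,0,100,0,0,-1,0,0,0,80,0,0,-1,0,0,0,75,0,0,-1,0,0,0,75,0,0,-21,0,0,0,75,0,0,-60,0,0,0,75,0,0,-110,0,0,0,75,0,0,-160,0,0,0]'; python3 -m handwheel '[75,0,60,0,0,0,0,75,0,120,0,0,0,0,75,0,180,0,0,0,0,75,0,240,0,0,0,0,75,20,300,0,0,0,0,75,40,360,0,0,0,0,75,60,420,0,0,0,0,75,60,460,0,0,0,0,75,60,460,0,0,0,0,75,60,460,0,0,0,0]'
python3 - <<'E'
from station import viewer
import cv2
a=viewer.read_camera("top")[180:290,255:405]; b=viewer.read_camera("scene")[130:230,100:260]
cv2.imwrite("pics/s7.png",cv2.hconcat([cv2.resize(x[:,:,::-1],(400,s),interpolation=cv2.INTER_CUBIC) for x,s in((a,293),(b,293))]))
E
```

```text
time: 28.92
tool_pos: [0.5338, -0.2628, 0.1958]
eef_rot: [-0.034, -3.141, -0.0]
force: [1.1, -0.6, -0.6]
finger_gap: 0.705
finger_force: 0.0
time: 30.18
tool_pos: [0.484, 0.198, 0.1942]
eef_rot: [-0.034, -3.141, 0.0]
force: [0.2, 0.3, 0.8]
finger_gap: 0.706
finger_force: 0.0
```

View pics/s7.png

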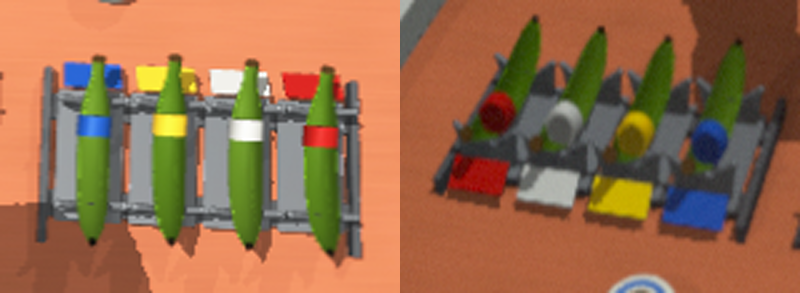

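Each banana lies in the cradle of its own colour. I'll check position and angle from this view.

```bash
python3 - <<'E'
from h import *
from station import viewer
np.set_printoptions(precision=4,suppress=True)
T=viewer.get_calibration("top"); f=lambda p:(p[0]/2.667+255-.31,p[1]/2.667+180-.31); zm=.044
S=viewer.get_calibration("scene"); g=lambda p:(p[0]/2.5+100-.3,p[1]/2.93+130-.33)
fl=dict(red=(535,18),white=(602,29),yellow=(669,39),blue=(739,42))
for k,a,b,s in (("blue",(99,58),(92,242),(.539,-.0945)),("yellow",(175,59),(171,241),(.537,-.1793)),("white",(251,64),(249,244),(.535,-.2635)),("red",(327,70),(331,251),(.533,-.3475))):
    A=onz(T,f(a),zm+.041)[:2];F=onz(T,f(b),zm+.032)[:2];d=A-F
    print(k,(A+F)/2-s,np.arctan2(d[1],d[0]),np.hypot(*d),tri(T,f(b),S,g(fl[k])))
E
```

```text
blue [-0.0019  0.0002] -0.0252973787730115 0.19659831706213685 (array([0.4756, 0.1334, 0.2009]), np.float64(0.4298589290540656))
yellow [0.0023 0.0019] -0.019971105655586168 0.19467232682037225 (array([0.4739, 0.0643, 0.208 ]), np.float64(0.4314075226318506))
white [0.0021 0.0032] -0.019626992020855133 0.19263668804805642 (array([ 0.4684, -0.0016,  0.2197]), np.float64(0.431277835873271))
red [-0.0007  0.0019] 0.003072511241220964 0.1936437308721127 (array([ 0.4599, -0.0682,  0.2312]), np.float64(0.431566696510982))
```

```bash
python3 -c "
from station import robot
print(robot.finish_job())"
```

```text
the job is handed in; nothing more can be done
None
```

All four bananas were set down in the cradles of their own colour and the job was handed in at about 30 s. My last top-view measurement put each within about 4 mm of its seat and 0.03 rad of its cradle; seat height was judged only from contact and the pictures, and no verdict came back.

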